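# Uncover the plate, free the lock, push the sample drawer home

### The arm

A 6-joint arm with a two-finger parallel gripper is mounted at the origin on the work surface. World frame = base frame: x ahead of the robot, y to its left, z up, the work surface at z = 0. Lengths are in m, angles in rad, forces in N, time in s.
With the tool pointing down it reaches from about 0.275 to 1 m from the base axis. Payload 8.4 kg.
Tool frame: the origin (TCP) lies on the centre line of the jaws, within the pads' length; the fingertips stand 25 mm ahead of it and the grasp point (between the pads) lies 6 mm ahead of it; z points along the fingers, y is the line along which they close (so a half turn about z gives the same grasp; the last joint's range is limited). The gripper opens to 85 mm and grips with 20 to 120 N. Pads are 22 mm wide; open, the fingers measure 114 mm over their backs; the gripper's body (76 mm by 85 mm) begins 54 mm behind the grasp point. The pads swing forward as they close: fully open they stand 13 mm farther back than shut.
Start: joints at [-1.322, 0.353, 1.633, -0, 1.155, -0.002], TCP at [0.155, -0.605, 0.256] pointing down, gripper open.
Joint ranges: [-2.63, 2.63], [-0.92, 2.1], [0.06, 2.66], [-1.3, 4.44], [0, 2.69], [-3.02, 3.02]. Speed limits (rad/s): [2.22, 2.22, 2.79, 3.14, 3.14, 3.14].

### API

Orientations are given as a unit quaternion [w, x, y, z].
In Python, from bench import robot gives the robot as it stands.
- The arm moves only by the tool step_arm, never from a script. Its argument "increments" is a list of rows, each a list of 7 numbers: the shift along the tool's x, y, z in shares of 1 m (1.0 is 1 m), then the turn, a rotation vector about the tool's x, y, z in a scale on which 1.0 is 4 rad, then the finger opening in m, from 0 to 0.0854. A call has 1 to 8 rows; each row is the pose to reach, as a shift and turn from the pose commanded when the call began, along the tool's axes at that moment; what a row does not reach only later rows make up. A row lasts 1/8 s, in which the tool goes at most 62.5 mm and 10.7 degrees, less where a joint would pass 70% of its speed; a pose out of reach is approached as far as the arm can. No shift or turn number may pass 1 either way. A call with a gripper value outside its range is refused whole. The fingers move at their own pace and stop on an object; the grip force is fixed at half the most. Time passes only in rows, so rows that repeat a pose let the fingers close. It gives the time, the measured TCP pose, the force, the opening and the grip force at its end, in the units of the state.
- robot.read_state(): the state, without advancing time (a new reading comes with each control period).
- robot.camera(name): name is "side" or "top" or "wrist"; returns a dict with "img" (400x640x3 uint8, blue, green, red), "range_z" (400x640 float32, m along the optical axis (not along the pixel's ray), 0 where there is no reading), "fov_y" (degrees; the focal length in pixels is half the picture's height over the tangent of half this angle, whatever the lens; pixels are square), "cx", "cy" (the principal point, pixels), "dist" ([k1, k2, p1, p2, k3] as OpenCV has them; the pictures are not rectified), "extrinsics" (4x4, takes a point from camera to world coordinates). Camera axes: x right, y down, z forward; pixel columns grow to the right and rows downward; lengths in m; the calibration is good to about 2 mm. A picture is of the moment at which its call begins.
- robot.sign_off(): hands the job in; it is judged then, once.
The state is a dict: "time_s": time; "q": joint angles; "qd": joint speeds; "joint_efforts": joint torques, N m; "tool_pos": TCP position; "ee_rot": TCP orientation; "force": force on the tool from outside, world axes, zero at the start; "torque": the same for the moment, N m; "finger_gap": finger opening in m; "finger_force": force on a finger pad.
Only numpy, scipy, OpenCV 4.12 (cv2) and the standard library are available. Lean on these libraries where they do the work, as an engineer would, in place of code of your own. Each camera call takes 0.05 s, during which the arm holds its last target. There are 200 camera calls.

### The job

Get the sample plate ready to measure: lift the blue dust lid off the plate and lay it flat, right way up, on the middle of the dark mat; break loose the stiff red lock knob on top of the reader and turn it anticlockwise to its stop; and push the open sample drawer smoothly, without slamming it, fully home until it clicks in at its catch, the plate still sitting in its nest. Leave the green jar, the amber bottle, the blue chip boxes and the white box undisturbed.

Things in the scene. Friction and masses are not known exactly. Their poses are not given: they have to be found in the camera images.
- reader: Fixed bench instrument: dark grey box 250 mm deep and wide, deck top 105 mm above the bench, silver front; black stage and silver arch on the deck from 127 mm behind the front. Origin on the bench under the middle of the front face; +x into the box (the way the drawer is pushed), +y left. Drawer mouth 156 mm wide, its lip 66 mm above the bench.
- drawer (a joint): How far the drawer is open (m): 0 home, at the start about 0.122, held there by the lock. Slides along the reader's x, needs 2 N to move (0.6 N more at 0.1 m/s); a spring catch takes about 7 N to ride over, from 13 to 6 mm before home, then snaps it in to 0. Silver drawer front 160 mm wide, 14 thick, 16 to 74 mm above the bench; home, its face is 14 mm before the reader's.
- drawer_handle (a point): Middle of the drawer's black bar handle: round level bar 10 mm in diameter, 90 mm long across the drawer, its centre 45 mm above the bench and 18 mm out from the drawer's face (home: 32 mm before the reader's front). On two stubs 72 mm apart. Moves with the drawer; axes as the reader's.
- nest (a point): Centre of the plate's nest on the drawer floor, 30 mm above the bench, 88 mm behind the handle bar. A fence 6 mm high, 1.5 mm clear of the plate all round. Moves with the drawer; axes as the reader's.
- lock (a joint): Lock knob on the deck (rad): 0 locked, with its wing along the reader's x, grows anticlockwise seen from above, stop at 1.25. Locked, it holds the drawer out. Stiff at first: about 0.3 N m breaks it loose within the first 0.3 rad, then it turns freely (0.02 N m) and stays where left.
- lock_grip (a point): On the knob's axis, 138 mm above the bench. Red wing grip 62 mm long (this point's x), 14 mm thick (y), top 146 mm above the bench, on a black disc 50 mm across whose top is at 117 mm. Turns with the knob. The axis is 40 mm behind the reader's front, 85 mm right (-y) of its middle.
- plate: Off-white 24-well sample plate with dark chips, 86 (x) by 128 (y) by 14.4 mm, about 0.12 kg, in the drawer's nest. Origin: centre of its underside.
- lid: Blue dust lid lying loosely over the plate, about 0.11 kg, 97 (x) by 139 mm (y): slab with a 6 mm skirt below (3 mm thick, 2.5 mm clear of the plate) and on top an upright rib to hold, 74 mm long (x), 13 mm thick (y). Origin: centre of the skirt's underside; slab top 10 mm, rib top 40 mm above it. On the plate the rib is too tall for the drawer mouth. Lift straight up.
- mat: Dark grey bench mat, fixed, 140 (x) by 175 (y) by 3 mm, on the bench to the left or the right of the open drawer. Origin: centre of its underside.
- fibre_box: White box 90 x 64 x 34 mm (x, y, z) with an orange strip, loose on the bench on the other side of the drawer from the mat; leave alone. Origin: centre of its underside.
- bottle: Amber bottle with black cap, 60 mm in diameter, 125 mm high, loose on the bench before the drawer and to one side; leave alone. Origin: centre of its underside.
- chip_boxes: Two blue chip boxes in one piece, 70 x 70 x 49 mm, loose on the bench before the drawer and to the other side; leave alone. Origin: centre of its underside.
- jar: Green jar with white cap, 48 mm in diameter, 62 mm high, loose on the reader's deck, 115 to 175 mm left of the knob; leave alone. Origin: centre of its underside.
Not all that is in view belongs to the job. Of the things shaped like the lid, the blue one is meant. What is shaped like the mat but brown is not meant.

How it is judged:
By the outcome, as a careful person would: the job done as asked, in the order asked, and still so for the second after the job is handed in, with the robot touching nothing.
It also fails if it takes over 64 s, if anything falls off the work surface, if the arm or the gripper's body presses on something with over 40 N, if the wrist force passes 120 N, or if a joint passes its speed limit or range.

## Working session

There is one attempt and no reset: what is moved stays moved. The work goes in short steps, Python scripts to look and compute and a tool call to move; the robot and the scene stay as the last step left them, time stands still between calls to the robot, and variables do not carry over. Pictures are saved under pics/ and viewed, at most 10 in all, crops included, and the job is handed in when it is done.

Besides the shell and the picture viewer there is one more tool, called in YAML: its name, and indented under it one key for each argument. step_arm: Moves the arm, as the interface text tells. Its arguments: {"type":"object","properties":{"increments":{"type":"array","items":{"type":"array","items":{"type":"number"}}}},"required":["increments"]}

```bash
ls; mkdir -p pics; python3 - <<'E'
from bench import robot
import cv2,numpy as np,pickle
d={}
for n in("top","side"):
    c=robot.camera(n);d[n]=c;cv2.imwrite(f"pics/{n}0.png",c["img"])
    print(n,c["fov_y"],c["cx"],c["cy"],c["dist"],np.round(c["extrinsics"],3).tolist(),(c["range_z"]>0).mean())
pickle.dump(d,open("c0.pkl","wb"))
s=robot.read_state();print(s)
E
```

```text
pics
top 54.478270823752126 311.5855404225389 205.42789463751487 [-0.08212433  0.          0.          0.          0.        ] [[0.025, -0.996, 0.089, 0.517], [-1.0, -0.024, 0.004, 0.089], [-0.002, -0.089, -0.996, 0.918], [0.0, 0.0, 0.0, 1.0]] 0.99597265625
side 44.15826684815704 334.6779985684614 190.48634828779734 [-0.0074716  0.         0.         0.         0.       ] [[-0.975, -0.15, 0.165, 0.39], [-0.223, 0.676, -0.702, 0.861], [-0.007, -0.721, -0.693, 0.909], [0.0, 0.0, 0.0, 1.0]] 0.99589453125
{'time_s': 0.1, 'q': array([-1.32238701e+00,  3.53583105e-01,  1.63405566e+00,  1.01365332e-05,
        1.15520300e+00, -2.38275099e-03]), 'qd': array([-0.00079921, -0.00102689, -0.00140019, -0.00041945,  0.00064745,
       -0.00054365]), 'joint_efforts': array([ 2.30799524e-04, -6.06359053e+01, -3.42820537e+01, -2.53685380e-05,
        3.87551830e-03, -6.56647984e-06]), 'tool_pos': array([ 0.15502325, -0.60506126,  0.25563586]), 'ee_rot': array([-6.20403906e-04,  9.92148277e-01,  1.25065612e-01, -7.20343641e-05]), 'force': array([-0.03214301,  0.83915659, -0.57011391]), 'torque': array([-0.01502402, -0.01549231, -0.04520723]), 'finger_force': 0.0, 'finger_gap': 0.08557416332310225}
```

View pics/top0.png

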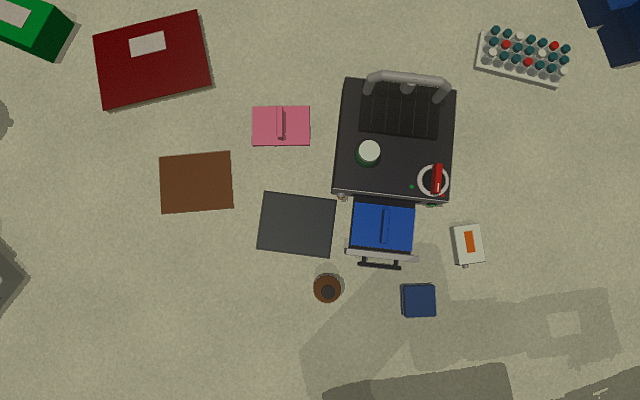

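View pics/side0.png

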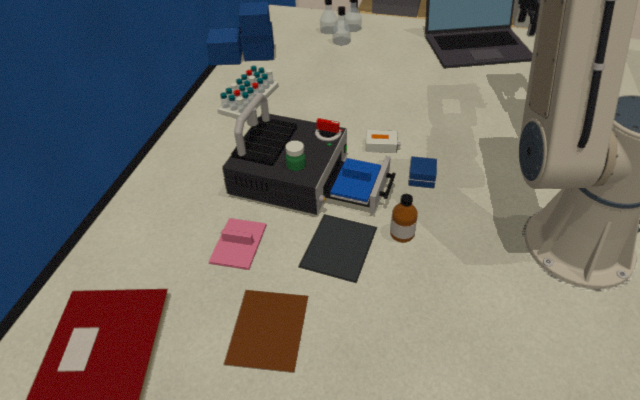

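Lid candidates in the top view are the blue one at (383,227) and the pink one at (281,125). I choose blue. Mat candidates are dark grey at (297,224) and brown at (196,182). I choose grey. The knob is red at (436,178), the jar is at (369,150), the bottle at (327,288), the chip boxes at (418,300) and the white box at (467,244).

```bash
cat > h.py <<'E'
import cv2,numpy as np
def ray(c,p):
    f=200/np.tan(np.radians(c["fov_y"]/2));K=np.array([[f,0,c["cx"]],[0,f,c["cy"]],[0,0,1]])
    u=cv2.undistortPoints(np.float64(p).reshape(-1,1,2),K,np.float64(c["dist"])).reshape(-1,2)
    E=c["extrinsics"];return E[:3,3],np.c_[u,np.ones(len(u))]@E[:3,:3].T
def plane(c,p,z):
    o,d=ray(c,p);return o+d*((z-o[2])/d[:,2])[:,None]
def blob(c,lo,hi,roi):
    h=cv2.cvtColor(cv2.GaussianBlur(c["img"],(3,3),0),cv2.COLOR_BGR2HSV);m=cv2.inRange(h,np.array(lo),np.array(hi))
    x0,y0,x1,y1=roi;k=np.zeros_like(m);k[y0:y1,x0:x1]=m[y0:y1,x0:x1]
    cs=cv2.findContours(k,0,cv2.CHAIN_APPROX_NONE)[0];return max(cs,key=cv2.contourArea)
def rect(c,cnt,z):
    P=plane(c,cnt.reshape(-1,2),z)[:,:2]
    (x,y),(w,h),a=cv2.minAreaRect(np.float32(P*1000));return np.round([x,y,w,h,a],1)
def rng(c):   # world point per pixel from the range picture
    v,u=np.mgrid[0:400,0:640];o,d=ray(c,np.c_[u.ravel(),v.ravel()])
    return (o+d*c["range_z"].reshape(-1,1)).reshape(400,640,3)
E
python3 - <<'E'
import pickle;from h import *
d=pickle.load(open("c0.pkl","rb"));t=d["top"];s=d["side"]
hs=cv2.cvtColor(t["img"],cv2.COLOR_BGR2HSV)
for n,p in dict(lid=(400,215),rib=(385,225),mat=(297,224),wing=(437,175),chip=(418,300),deck=(400,180),fr=(395,255)).items(): print(n,hs[p[1],p[0]])
W=rng(t)
for n,p in dict(lid=(400,215),rib=(385,224),mat=(297,224),wing=(437,172),deck=(400,180),bench=(250,300),jar=(369,149),bottle=(328,292),chip=(418,300),box=(467,244),handle=(380,264)).items(): print(n,np.round(W[p[1],p[0]]*1000))
L=blob(t,(100,120,60),(125,255,255),(335,190,425,262));print("lid",rect(t,L,.0484))
M=blob(t,(0,0,20),(179,90,95),(245,180,340,265));print("mat",rect(t,M,.003),M.reshape(-1,2).min(0),M.reshape(-1,2).max(0))
R=blob(t,(0,150,80),(8,255,255),(410,150,460,205));print("wing",rect(t,R,.146),rect(t,R,.13))
# deck outline from height
Z=W[...,2];k=((Z>.098)&(Z<.112)).astype(np.uint8);k[:, :320]=0;k[:,470:]=0;k[:60]=0;k[220:]=0
c=max(cv2.findContours(k,0,cv2.CHAIN_APPROX_NONE)[0],key=cv2.contourArea);print("deck",rect(t,c,.105))
cr=np.hstack([cv2.resize(t["img"][140:280,330:490],None,fx=3,fy=3),cv2.resize(s["img"][100:220,310:410],None,fx=3.5,fy=3.5)]) 
cv2.imwrite("pics/crop1.png",cr)
E
```

```text
lid [108 200 130]
rib [109 188 133]
mat [45 15 69]
wing [  2 210 157]
chip [110 120  87]
deck [165  11  48]
fr [ 20  26 145]
lid [ 578. -106.   50.]
rib [555. -67.  78.]
mat [554. 126.   6.]
wing [ 660. -160.  147.]
deck [648. -93. 107.]
bench [374. 231.   2.]
jar [699. -18. 166.]
bottle [413.  55. 125.]
chip [ 389. -149.   49.]
box [ 516. -266.   34.]
handle [467. -63.  45.]
lid [552.2 -67.  138.3  98.2  84.9]
mat [553.9 128.2 174.4 139.7  84. ] [256 191] [336 258]
wing [ 647.9 -161.3   15.2   62.7   84.8] [ 650.7 -166.5   15.5   64.    84.8]
deck [739.8 -85.3 250.  251.4  84.9]
```

View pics/crop1.png

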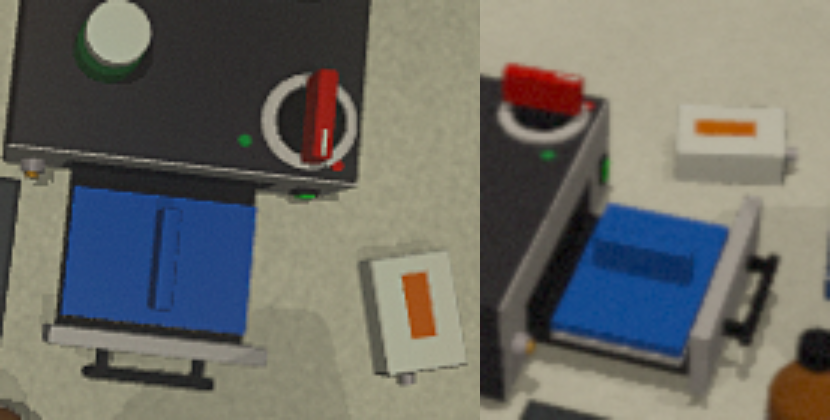

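The crop confirms it: the blue lid with its upright rib is in the drawer, and the red wing lies along the reader's x. All the estimates agree on a reader yaw of about -5.1°.

```bash
cat > go.py <<'E'
import sys,numpy as np
from scipy.spatial.transform import Rotation as Ro
from bench import robot
# args: groups x y z yaw(deg); prints shift (mm) and rotvec (deg) in the present tool frame
def rel(*t):
    s=robot.read_state();q=np.r_[s["ee_rot"][1:],s["ee_rot"][0]];R=Ro.from_quat(q)
    xx=R.apply([1,0,0]);print("t",round(s["time_s"],2),"tcp",np.round(s["tool_pos"]*1000,1),"yaw",round(np.degrees(np.arctan2(xx[1],xx[0])),2),"F",np.round(s["force"],1),"gap",round(s["finger_gap"]*1000,1))
    for x,y,z,a in t:
        T=Ro.from_euler("z",a,degrees=True)*Ro.from_euler("x",180,degrees=True)
        print(np.round(R.inv().apply(np.r_[x,y,z]-s["tool_pos"]*1000),1),np.round(np.degrees((R.inv()*T).as_rotvec()),2))
if __name__=="__main__": rel(*np.array(sys.argv[1:],float).reshape(-1,4))
E
python3 go.py 552 -67 200 -5.1 552 -67 100 -5.1 552 -67 80 -5.1
```

```text
t 0.1 tcp [ 155.  -605.1  255.6] yaw 14.37 F [-0.   0.8 -0.6] gap 85.6
[ 518.1 -422.6   56.2] [-7.000e-02  1.000e-02  1.947e+01]
[ 518.1 -422.5  156.2] [-7.000e-02  1.000e-02  1.947e+01]
[ 518.1 -422.5  176.2] [-7.000e-02  1.000e-02  1.947e+01]
```

Careful with the scale: turns go in shares of 4 rad. That gives: 11.5 degrees is 0.0502.

step_arm:
  increments:
    - [0.04, -0.033, 0, 0, 0, 0.0065, 0.085]
    - [0.08, -0.066, 0, 0, 0, 0.0131, 0.085]
    - [0.12, -0.099, 0, 0, 0, 0.0196, 0.085]
    - [0.16, -0.132, 0, 0, 0, 0.0262, 0.085]
    - [0.2, -0.165, 0, 0, 0, 0.0327, 0.085]
    - [0.24, -0.198, 0, 0, 0, 0.0393, 0.085]
    - [0.28, -0.231, 0, 0, 0, 0.0458, 0.085]
    - [0.31, -0.253, 0, 0, 0, 0.0502, 0.085]

```text
time_s: 1.1
tool_pos: [0.3933, -0.2815, 0.2561]
ee_rot: [-0.0, 1.0, 0.025, -0.0]
force: [0.6, -0.9, 0.4]
finger_gap: 0.0851
finger_force: 0.0
```

```bash
python3 go.py 552 -67 160 -5.1
```

```text
t 1.1 tcp [ 393.3 -281.5  256.1] yaw 2.88 F [ 0.6 -0.9  0.4] gap 85.1
[ 169.3 -206.2   96.2] [-0.02  0.01  7.98]
```

To row units: 8 degrees is 0.0349.

step_arm:
  increments:
    - [0.03, -0.036, 0, 0, 0, 0.0065, 0.085]
    - [0.06, -0.072, 0, 0, 0, 0.0131, 0.085]
    - [0.09, -0.108, 0, 0, 0, 0.0196, 0.085]
    - [0.12, -0.144, 0, 0, 0, 0.0262, 0.085]
    - [0.145, -0.178, 0.02, 0, 0, 0.0305, 0.085]
    - [0.163, -0.2, 0.05, 0, 0, 0.0349, 0.085]
    - [0.168, -0.205, 0.08, 0, 0, 0.0349, 0.085]
    - [0.168, -0.205, 0.09, 0, 0, 0.0349, 0.085]

```text
time_s: 2.1
tool_pos: [0.5491, -0.0696, 0.1643]
ee_rot: [-0.0, 0.999, -0.044, -0.002]
force: [0.1, -0.1, -0.5]
finger_gap: 0.0851
finger_force: 0.0
```

```bash
python3 -c "
from bench import robot;import cv2,numpy as np
c=robot.camera('wrist');cv2.imwrite('pics/w1.png',c['img']);print(np.round(c['extrinsics'],3))
from h import *
L=blob(c,(100,120,40),(125,255,255),(0,0,640,400));print(rect(c,L,.0484),L.reshape(-1,2).min(0),L.reshape(-1,2).max(0))"
python3 go.py 552 -67 100 -5.1  552 -67 80 -5.1
```

```text
[[-0.088 -0.95  -0.301  0.626]
 [-0.996  0.084  0.027 -0.077]
 [ 0.     0.302 -0.953  0.281]
 [ 0.     0.     0.     1.   ]]
[551.7 -69.8 136.2 100.5  85.2] [214 125] [416 261]
t 2.15 tcp [548.9 -70.  164.1] yaw -5.09 F [-1.3  0.8 -0.6] gap 84.8
[ 3.1 -3.3 64.1] [-0.    0.21  0.01]
[ 3.2 -3.3 84.1] [-0.    0.21  0.01]
```

View pics/w1.png

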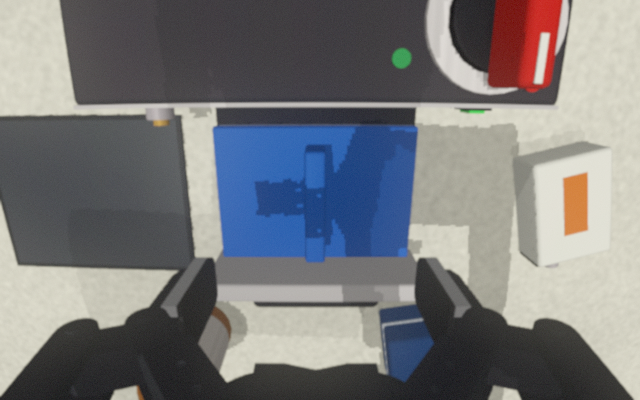

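The wrist view shows the rib at about (316,203), centred between the fingers, and the approach is clear.

To row units: 0.2 degrees is 0.0009.

step_arm:
  increments:
    - [0.002, -0.001, 0.02, 0, 0.0009, 0, 0.085]
    - [0.003, -0.002, 0.04, 0, 0.0009, 0, 0.085]
    - [0.003, -0.002, 0.06, 0, 0.0009, 0, 0.07]
    - [0.003, -0.002, 0.075, 0, 0.0009, 0, 0.06]
    - [0.003, -0.002, 0.084, 0, 0.0009, 0, 0.06]
    - [0.003, -0.002, 0.084, 0, 0.0009, 0, 0.05]
    - [0.003, -0.002, 0.084, 0, 0.0009, 0, 0.03]
    - [0.003, -0.002, 0.084, 0, 0.0009, 0, 0.02]

```text
time_s: 3.15
tool_pos: [0.5537, -0.0686, 0.0829]
ee_rot: [0.0, 0.999, -0.045, 0.002]
force: [-0.2, 0.9, -1.4]
finger_gap: 0.0199
finger_force: 0.0
```

step_arm:
  increments:
    - [0, 0, 0, 0, 0, 0, 0.008]
    - [0, 0, 0, 0, 0, 0, 0.003]
    - [0, 0, 0, 0, 0, 0, 0.003]
    - [0, 0, 0, 0, 0, 0, 0.003]
    - [0, 0, 0, 0, 0, 0, 0.003]

```text
time_s: 3.78
tool_pos: [0.5538, -0.0686, 0.083]
ee_rot: [0.0, 0.999, -0.045, 0.002]
force: [-1.2, -0.1, 6.2]
finger_gap: 0.0116
finger_force: 59.7
```

step_arm:
  increments:
    - [0, 0, -0.004, 0, 0, 0, 0.003]
    - [0, 0, -0.01, 0, 0, 0, 0.003]
    - [0, 0, -0.018, 0, 0, 0, 0.003]
    - [0, 0, -0.028, 0, 0, 0, 0.003]
    - [0, 0, -0.04, 0, 0, 0, 0.003]
    - [0, 0, -0.055, 0, 0, 0, 0.003]
    - [0, 0, -0.068, 0, 0, 0, 0.003]
    - [0, 0, -0.075, 0, 0, 0, 0.003]

```text
time_s: 4.78
tool_pos: [0.5535, -0.0686, 0.1585]
ee_rot: [0.0, 0.999, -0.045, 0.002]
force: [0.4, -0.5, -0.4]
finger_gap: 0.0117
finger_force: 59.1
```

```bash
python3 -c "
from bench import robot;import cv2,numpy as np
from h import *
for n,roi in (('top',(320,180,440,275)),('side',(310,130,420,220))):
  c=robot.camera(n);cv2.imwrite('pics/'+n+'2.png',c['img'])
  if n=='top': L=blob(c,(100,120,40),(125,255,255),roi);print(rect(c,L,.048+.074))
a=cv2.imread('pics/top2.png')[130:280,240:450];b=cv2.imread('pics/side2.png')[90:240,280:420]
cv2.imwrite('pics/crop2.png',np.hstack([cv2.resize(a,None,fx=2.2,fy=2.2),cv2.resize(b,None,fx=2.2,fy=2.2)]))"
python3 go.py 554 128 157 -6 554 128 48 -6
```

```text
[554.8 -32.6  69.5  98.1  85.7]
t 4.88 tcp [553.5 -68.6 158.2] yaw -5.13 F [ 0.1 -0.3 -1. ] gap 11.5
[ -17.1 -195.8    1.1] [ 0.   -0.28  0.87]
[ -17.6 -195.9  110.1] [ 0.   -0.28  0.87]
```

View pics/crop2.png

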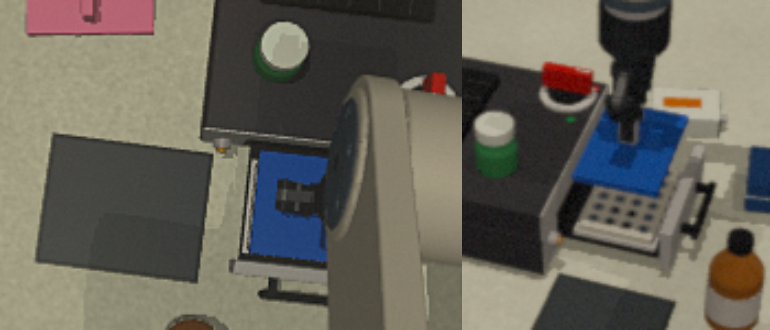

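The crop shows the lid lifted clear and level, with the plate still in its nest.

To row units: 0.9 degrees is 0.0039.

step_arm:
  increments:
    - [-0.001, -0.015, 0, 0, 0, 0.0004, 0.003]
    - [-0.003, -0.04, 0, 0, -0.0004, 0.0013, 0.003]
    - [-0.006, -0.07, 0, 0, -0.0009, 0.0017, 0.003]
    - [-0.009, -0.1, 0, 0, -0.0013, 0.0022, 0.003]
    - [-0.012, -0.13, 0, 0, -0.0013, 0.0026, 0.003]
    - [-0.015, -0.16, 0, 0, -0.0013, 0.0035, 0.003]
    - [-0.017, -0.183, 0.01, 0, -0.0013, 0.0039, 0.003]
    - [-0.018, -0.195, 0.02, 0, -0.0013, 0.0039, 0.003]

```text
time_s: 5.88
tool_pos: [0.5521, 0.129, 0.1363]
ee_rot: [-0.0, 0.999, -0.052, -0.001]
force: [-0.7, -0.0, -0.9]
finger_gap: 0.0118
finger_force: 59.0
```

```bash
python3 go.py 553 127.5 52 -6
```

```text
t 5.88 tcp [552.1 129.  136.3] yaw -5.96 F [-0.7 -0.  -0.9] gap 11.8
[ 1.3  1.4 84.3] [0.   0.14 0.04]
```

To row units: 0.1 degrees is 0.0004.

step_arm:
  increments:
    - [0, 0.001, 0.015, 0, 0, 0, 0.003]
    - [0.001, 0.001, 0.035, 0, 0.0004, 0, 0.003]
    - [0.001, 0.001, 0.055, 0, 0.0004, 0, 0.003]
    - [0.001, 0.001, 0.07, 0, 0.0004, 0, 0.003]
    - [0.001, 0.001, 0.078, 0, 0.0004, 0, 0.003]
    - [0.001, 0.001, 0.082, 0, 0.0004, 0, 0.003]
    - [0.001, 0.001, 0.084, 0, 0.0004, 0, 0.003]
    - [0.001, 0.001, 0.085, 0, 0.0004, 0, 0.003]

```text
time_s: 6.88
tool_pos: [0.5537, 0.1263, 0.0526]
ee_rot: [-0.0, 0.999, -0.053, 0.0]
force: [-0.4, -0.1, -1.4]
finger_gap: 0.0117
finger_force: 59.0
```

step_arm:
  increments:
    - [0, 0, 0.001, 0, 0, 0, 0.003]
    - [0, 0, 0.002, 0, 0, 0, 0.003]
    - [0, 0, 0.002, 0, 0, 0, 0.003]

```text
time_s: 7.25
tool_pos: [0.5534, 0.1262, 0.0503]
ee_rot: [-0.0, 0.999, -0.053, 0.0]
force: [-0.8, -0.5, -1.2]
finger_gap: 0.0115
finger_force: 59.0
```

step_arm:
  increments:
    - [0, 0, 0.001, 0, 0, 0, 0.003]
    - [0, 0, 0.001, 0, 0, 0, 0.003]

```text
time_s: 7.5
tool_pos: [0.5533, 0.1262, 0.0491]
ee_rot: [0.0, 0.999, -0.053, -0.0]
force: [-0.1, -1.0, -1.7]
finger_gap: 0.0118
finger_force: 59.0
```

step_arm:
  increments:
    - [0, 0, 0.001, 0, 0, 0, 0.003]
    - [0, 0, 0.001, 0, 0, 0, 0.003]

```text
time_s: 7.75
tool_pos: [0.5533, 0.1262, 0.0481]
ee_rot: [0.0, 0.999, -0.053, -0.0]
force: [-0.3, 0.2, -0.8]
finger_gap: 0.0116
finger_force: 59.0
```

step_arm:
  increments:
    - [0, 0, 0.001, 0, 0, 0, 0.003]
    - [0, 0, 0.001, 0, 0, 0, 0.003]

```text
time_s: 8.0
tool_pos: [0.5534, 0.1262, 0.0476]
ee_rot: [-0.0, 0.999, -0.053, 0.0]
force: [-2.7, -0.2, 4.4]
finger_gap: 0.0117
finger_force: 59.9
```

step_arm:
  increments:
    - [0, 0, 0, 0, 0, 0, 0.015]
    - [0, 0, 0, 0, 0, 0, 0.025]
    - [0, 0, 0, 0, 0, 0, 0.035]
    - [0, 0, -0.01, 0, 0, 0, 0.045]
    - [0, 0, -0.03, 0, 0, 0, 0.045]
    - [0, 0, -0.06, 0, 0, 0, 0.045]
    - [0, 0, -0.1, 0, 0, 0, 0.045]
    - [0, 0, -0.14, 0, 0, 0, 0.045]

```text
time_s: 9.0
tool_pos: [0.5532, 0.1262, 0.189]
ee_rot: [-0.0, 0.999, -0.053, 0.0]
force: [1.2, 0.4, 0.3]
finger_gap: 0.0453
finger_force: 0.0
```

```bash
python3 go.py 648 -162 240 -5.1 648 -162 139 -5.1
```

```text
t 9.0 tcp [553.2 126.2 189. ] yaw -6.03 F [1.2 0.4 0.3] gap 45.3
[124.5 276.6 -50.9] [-0.01 -0.01 -0.93]
[124.5 276.6  50.1] [-0.01 -0.01 -0.93]
```

To row units: -0.9 degrees is -0.0039.

step_arm:
  increments:
    - [0.01, 0.02, -0.04, 0, 0, 0, 0.045]
    - [0.025, 0.056, -0.051, 0, 0, -0.0013, 0.045]
    - [0.045, 0.1, -0.051, 0, 0, -0.0022, 0.045]
    - [0.065, 0.145, -0.051, 0, 0, -0.0031, 0.045]
    - [0.085, 0.19, -0.051, 0, 0, -0.0039, 0.045]
    - [0.105, 0.235, -0.051, 0, 0, -0.0039, 0.045]
    - [0.119, 0.265, -0.041, 0, 0, -0.0039, 0.045]
    - [0.1245, 0.2765, -0.031, 0, 0, -0.0039, 0.045]

```text
time_s: 10.0
tool_pos: [0.6484, -0.1636, 0.2184]
ee_rot: [0.0, 0.999, -0.046, 0.0]
force: [0.4, 0.4, -0.4]
finger_gap: 0.0452
finger_force: 0.0
```

```bash
python3 - <<'E'
from bench import robot;from h import *
from go import rel
t=robot.camera("top");w=robot.camera("wrist");cv2.imwrite("pics/t3.png",t["img"]);cv2.imwrite("pics/w3.png",w["img"])
try: print("lid",rect(t,blob(t,(100,120,40),(125,255,255),(245,180,345,265)),.013))
except Exception as e: print(e)
R=blob(w,(0,150,60),(8,255,255),(0,0,640,400));print("wing",rect(w,R,.146),rect(w,R,.13),R.reshape(-1,2).min(0),R.reshape(-1,2).max(0))
rel((648,-162,147,-5.1))
cv2.imwrite("pics/c3.png",np.hstack([cv2.resize(t["img"][120:280,240:460],None,fx=2,fy=2),cv2.resize(w["img"],(352,220)).copy() if 0 else cv2.resize(w["img"],(360,320))]))
E
```

```text
lid [551.4 127.5 138.1  96.2  83.9]
wing [ 653.8 -164.8   13.6   63.5   85.4] [ 647.8 -164.2   14.8   68.9   85.4] [303 162] [327 265]
t 10.1 tcp [ 647.5 -162.4  217. ] yaw -5.2 F [-0.   0.7 -0.2] gap 44.8
[ 0.6 -0.4 70. ] [-0.02  0.11 -0.1 ]
```

View pics/c3.png

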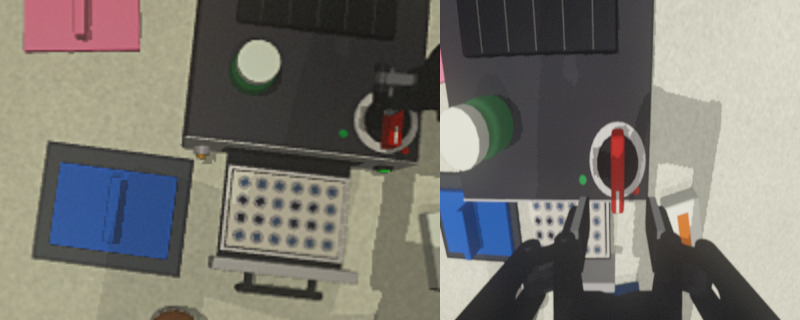

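The lid lies flat on the mat, centred to within about 3 mm. In the wrist view the wing sits at (617,170) in the crop, centred between the fingers. Next is the descent onto the knob.

To row units: 0.1 degrees is 0.0004.

step_arm:
  increments:
    - [0, 0, 0.015, 0, 0.0004, 0, 0.045]
    - [0.0005, 0, 0.035, 0, 0.0004, 0, 0.045]
    - [0.0005, 0, 0.055, 0, 0.0004, 0, 0.045]
    - [0.0005, 0, 0.066, 0, 0.0004, 0, 0.04]
    - [0.0005, 0, 0.07, 0, 0.0004, 0, 0.03]
    - [0.0005, 0, 0.07, 0, 0.0004, 0, 0.022]
    - [0.0005, 0, 0.07, 0, 0.0004, 0, 0.012]
    - [0.0005, 0, 0.07, 0, 0.0004, 0, 0.003]

```text
time_s: 11.1
tool_pos: [0.6488, -0.1634, 0.1489]
ee_rot: [0.001, 0.999, -0.045, 0.001]
force: [0.1, -5.8, -1.9]
finger_gap: 0.0127
finger_force: 59.5
```

step_arm:
  increments:
    - [0, 0, 0, 0, 0, 0, 0.003]
    - [0, 0, 0, 0, 0, 0, 0.003]
    - [0, 0, 0, 0, 0, 0, 0.003]

```text
time_s: 11.48
tool_pos: [0.6488, -0.1634, 0.1489]
ee_rot: [0.001, 0.999, -0.045, 0.001]
force: [-1.3, -7.2, -1.3]
finger_gap: 0.0124
finger_force: 59.5
```

```bash
python3 go.py 648 -162 147 -5.1 ; python3 -c "
from bench import robot;s=robot.read_state();print(s['torque'],s['q'])"
```

```text
t 11.47 tcp [ 648.8 -163.4  148.9] yaw -5.13 F [-1.3 -7.2 -1.3] gap 12.4
[-0.9 -1.3  1.9] [ 0.12 -0.16 -0.03]
[-0.89044553  0.08632112  0.03177244] [-0.24821165  0.52663741  1.62069009 -0.00187935  0.99114149  1.41312286]
```

To row units: -20 degrees is -0.0873.

step_arm:
  increments:
    - [-0.0005, 0.001, 0, 0, 0, -0.0087, 0.003]
    - [-0.0005, 0.001, 0, 0, 0, -0.0175, 0.003]
    - [-0.0005, 0.001, 0, 0, 0, -0.0262, 0.003]
    - [-0.0005, 0.001, 0, 0, 0, -0.0393, 0.003]
    - [-0.0005, 0.001, 0, 0, 0, -0.0524, 0.003]
    - [-0.0005, 0.001, 0, 0, 0, -0.0654, 0.003]
    - [-0.0005, 0.001, 0, 0, 0, -0.0785, 0.003]
    - [-0.0005, 0.001, 0, 0, 0, -0.0873, 0.003]

```text
time_s: 12.48
tool_pos: [0.6487, -0.1636, 0.1489]
ee_rot: [0.001, 0.991, 0.131, 0.002]
force: [2.1, -7.4, -0.6]
finger_gap: 0.0126
finger_force: 59.8
```

```bash
python3 go.py 648 -162 147 66.5 ; python3 -c "
from bench import robot;s=robot.read_state();print(s['torque'],s['q'])"
```

```text
t 12.47 tcp [ 648.7 -163.6  148.9] yaw 15.04 F [ 2.1 -7.4 -0.6] gap 12.6
[-0.3 -1.8  1.9] [  0.2   -0.09 -51.46]
[-0.8068916  -0.09671971  0.07797067] [-2.48979446e-01  5.26416896e-01  1.62109722e+00 -9.01143284e-04
  9.90411320e-01  1.05989194e+00]
```

To row units: -47 degrees is -0.2051.

step_arm:
  increments:
    - [0, 0.001, 0, 0, 0, -0.0262, 0.003]
    - [0, 0.001, 0, 0, 0, -0.0524, 0.003]
    - [0, 0.001, 0, 0, 0, -0.0785, 0.003]
    - [0, 0.001, 0, 0, 0, -0.1047, 0.003]
    - [0, 0.001, 0, 0, 0, -0.1309, 0.003]
    - [0, 0.001, 0, 0, 0, -0.1571, 0.003]
    - [0, 0.001, 0, 0, 0, -0.1833, 0.003]
    - [0, 0.001, 0, 0, 0, -0.2051, 0.003]

```text
time_s: 13.48
tool_pos: [0.6489, -0.1642, 0.1489]
ee_rot: [0.001, 0.857, 0.516, 0.001]
force: [1.1, -3.8, -0.3]
finger_gap: 0.0125
finger_force: 59.8
```

To row units: -7 degrees is -0.0305.

step_arm:
  increments:
    - [0, 0, 0, 0, 0, -0.0087, 0.003]
    - [0, 0, 0, 0, 0, -0.0175, 0.003]
    - [0, 0, 0, 0, 0, -0.0262, 0.003]
    - [0, 0, 0, 0, 0, -0.0305, 0.003]
    - [0, 0, 0, 0, 0, -0.0305, 0.003]

```text
time_s: 14.1
tool_pos: [0.6489, -0.1643, 0.149]
ee_rot: [0.001, 0.825, 0.564, 0.001]
force: [1.2, -5.7, 1.1]
finger_gap: 0.0125
finger_force: 66.3
```

```bash
python3 go.py 648 -162 147 66.5 ; python3 -c "
from bench import robot;s=robot.read_state();print(s['torque'],s['q'])"
```

```text
t 14.1 tcp [ 648.9 -164.3  149. ] yaw 68.73 F [ 1.2 -5.7  1.1] gap 12.5
[ 1.8 -1.7  1.9] [ 0.2  -0.05  2.23]
[-0.78961018 -0.01347866 -1.34814882] [-2.50445111e-01  5.26968949e-01  1.62005287e+00  4.43920561e-04
  9.91052710e-01  1.20541121e-01]
```

The torque rose to -1.35 N m, so the knob is at its stop. Release it and lift.

To row units: 0.5 degrees is 0.0022.

step_arm:
  increments:
    - [0, 0, 0, 0, 0, 0.0022, 0.02]
    - [0, 0, 0, 0, 0, 0.0022, 0.035]
    - [0, 0, 0, 0, 0, 0.0022, 0.045]
    - [0, 0, -0.015, 0, 0, 0.0022, 0.045]
    - [0, 0, -0.04, 0, 0, 0.0022, 0.045]
    - [0, 0, -0.08, 0, 0, 0.0022, 0.03]
    - [0, 0, -0.12, 0, 0, 0.0022, 0.01]
    - [0, 0, -0.15, 0, 0, 0.0022, 0.0]

```text
time_s: 15.1
tool_pos: [0.6484, -0.1638, 0.3015]
ee_rot: [0.001, 0.827, 0.562, 0.002]
force: [0.2, 0.0, 0.5]
finger_gap: 0.0002
finger_force: 0.0
```

```bash
python3 go.py 420 -55 240 -5.1; python3 -c "
from bench import robot;from h import *
w=robot.camera('wrist');cv2.imwrite('pics/w4.png',w['img']);R=blob(w,(0,150,60),(8,255,255),(0,0,640,400));print(rect(w,R,.146))
s=robot.camera('side');R=blob(s,(0,150,60),(8,255,255),(290,90,370,160));print(rect(s,R,.146));print(robot.read_state()['q'])"
```

```text
t 15.1 tcp [ 648.4 -163.8  301.5] yaw 68.38 F [0.2 0.  0.5] gap 0.2
[  16.9 -252.7   60.5] [ 0.17 -0.2  73.48]
[ 651.3 -162.2   60.6   13.7   68. ]
[ 645.6 -145.    80.6   36.    67. ]
[-2.49864024e-01  3.81390859e-01  1.48487805e+00  3.65698496e-04
  1.26619165e+00  1.27448102e-01]
```

The wing is now about 73° from the reader's x, so the knob is at its stop. Next I push the drawer with closed fingers against the middle of the bar.

To row units: 73.5 degrees is 0.3207.

step_arm:
  increments:
    - [0, -0.02, 0, 0, 0, 0.0393, 0]
    - [0.003, -0.055, 0, 0, 0, 0.0785, 0]
    - [0.006, -0.095, 0, 0, 0, 0.1178, 0]
    - [0.009, -0.135, 0.01, 0, 0, 0.1614, 0]
    - [0.012, -0.175, 0.02, 0, 0, 0.2051, 0]
    - [0.015, -0.21, 0.035, 0, 0, 0.2487, 0]
    - [0.017, -0.24, 0.05, 0, 0, 0.288, 0]
    - [0.017, -0.253, 0.06, 0.0004, -0.0009, 0.3207, 0]

```text
time_s: 16.2
tool_pos: [0.4171, -0.054, 0.2372]
ee_rot: [0.0, 0.999, -0.047, -0.002]
force: [-0.7, -0.3, -0.4]
finger_gap: 0.0002
finger_force: 0.0
```

```bash
python3 - <<'E'
from go import rel
from bench import robot;from h import *
w=robot.camera("wrist");cv2.imwrite("pics/w5.png",w["img"])
rel((420,-57,64,-5.1),(440,-58.7,64,-5.1))
W=rng(w);Z=W[...,2]
# handle bar: dark pixels with height ~50 mm
m=(w["img"].max(2)<60)&(Z>.040)&(Z<.054)&(W[...,0]>.44)&(W[...,0]<.49)
P=W[m];print(m.sum(),np.round(np.median(P,0)*1000,1),np.round(P.min(0)*1000),np.round(P.max(0)*1000))
E
```

```text
t 16.25 tcp [415.7 -53.7 236.1] yaw -5.71 F [-1.2 -0.  -1.6] gap 0.0
[  5.5   2.8 172.1] [ 0.02  0.33 -0.61]
[ 25.6   2.5 172. ] [ 0.02  0.33 -0.61]
229 [462.5 -95.3  48.9] [ 458. -110.   47.] [476. -17.  51.]
```

View pics/w5.png

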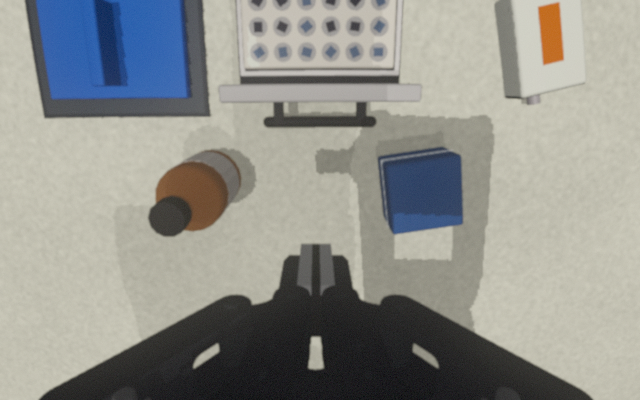

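The wrist view shows the bar centred at (320,121), straight ahead of the closed fingers at (316,250). The plate is seated, and the bottle and chip boxes are clear on either side.

To row units: -0.6 degrees is -0.0026.

step_arm:
  increments:
    - [0.005, 0.004, 0.03, 0, 0.0013, -0.0026, 0]
    - [0.005, 0.004, 0.065, 0, 0.0013, -0.0026, 0]
    - [0.005, 0.004, 0.1, 0, 0.0013, -0.0026, 0]
    - [0.005, 0.004, 0.13, 0, 0.0013, -0.0026, 0]
    - [0.005, 0.004, 0.155, 0, 0.0013, -0.0026, 0]
    - [0.005, 0.004, 0.168, 0, 0.0013, -0.0026, 0]
    - [0.005, 0.004, 0.172, 0, 0.0013, -0.0026, 0]
    - [0.005, 0.004, 0.172, 0, 0.0013, -0.0026, 0]

```text
time_s: 17.25
tool_pos: [0.424, -0.0593, 0.0662]
ee_rot: [0.0, 0.999, -0.039, 0.002]
force: [-0.6, 0.1, 0.0]
finger_gap: 0.0002
finger_force: 0.0
```

step_arm:
  increments:
    - [0.004, 0, 0, 0, 0, 0, 0]
    - [0.008, 0, 0, 0, 0, 0, 0]
    - [0.012, 0, 0, 0, 0, 0, 0]
    - [0.016, 0, 0, 0, 0, 0, 0]
    - [0.019, 0, 0, 0, 0, 0, 0]
    - [0.022, 0, 0, 0, 0, 0, 0]
    - [0.024, 0, 0, 0, 0, 0, 0]
    - [0.026, 0, 0, 0, 0, 0, 0]

```text
time_s: 18.25
tool_pos: [0.4491, -0.0612, 0.0658]
ee_rot: [0.0, 0.999, -0.04, 0.001]
force: [-2.1, -0.7, 0.5]
finger_gap: -0.0002
finger_force: 0.8
```

```bash
python3 go.py 566 -71 64 -5.1
```

```text
t 18.25 tcp [449.1 -61.2  65.8] yaw -4.53 F [-2.1 -0.7  0.5] gap -0.2
[117.3   0.5   2. ] [ 0.03 -0.13  0.57]
```

To row units: 0.5 degrees is 0.0022.

step_arm:
  increments:
    - [0.002, 0, 0.002, 0, 0, 0, 0]
    - [0.005, 0, 0.004, 0, 0, 0, 0]
    - [0.01, 0, 0.004, 0, 0, 0.0009, 0]
    - [0.016, 0, 0.004, 0, 0, 0.0013, 0]
    - [0.022, 0, 0.004, 0, 0, 0.0022, 0]
    - [0.028, 0, 0.004, 0, 0, 0.0022, 0]
    - [0.034, 0, 0.004, 0, 0, 0.0022, 0]
    - [0.04, 0, 0.004, 0, 0, 0.0022, 0]

```text
time_s: 19.25
tool_pos: [0.4898, -0.0645, 0.062]
ee_rot: [0.0, 0.999, -0.044, 0.002]
force: [-2.5, -0.3, -0.8]
finger_gap: -0.0
finger_force: 0.9
```

step_arm:
  increments:
    - [0.006, 0, 0, 0, 0, 0, 0]
    - [0.012, 0, 0, 0, 0, 0, 0]
    - [0.018, 0, 0, 0, 0, 0, 0]
    - [0.024, 0, 0, 0, 0, 0, 0]
    - [0.03, 0, 0, 0, 0, 0, 0]
    - [0.036, 0, 0, 0, 0, 0, 0]
    - [0.041, 0, 0, 0, 0, 0, 0]
    - [0.045, 0, 0, 0, 0, 0, 0]

```text
time_s: 20.25
tool_pos: [0.5345, -0.0684, 0.0622]
ee_rot: [0.0, 0.999, -0.044, 0.002]
force: [-1.7, -0.7, -1.4]
finger_gap: -0.0003
finger_force: 0.8
```

```bash
python3 - <<'E'
from go import rel
from bench import robot;from h import *
rel((567,-71.5,62,-5.1))
s=robot.camera("side");cv2.imwrite("pics/s6.png",cv2.resize(s["img"][90:220,280:430],None,fx=4,fy=4))
E
```

```text
t 20.25 tcp [534.5 -68.4  62.2] yaw -5.03 F [-1.7 -0.7 -1.4] gap -0.3
[32.6  0.2  0.3] [ 0.03 -0.2   0.07]
```

View pics/s6.png

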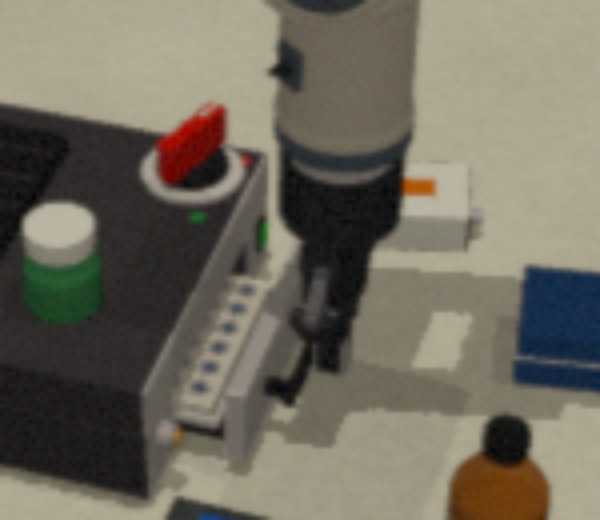

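The drawer is going in squarely, with the plate seated in its nest. I continue more slowly through the catch.

step_arm:
  increments:
    - [0.004, 0, 0, 0, 0, 0, 0]
    - [0.008, 0, 0, 0, 0, 0, 0]
    - [0.011, 0, 0, 0, 0, 0, 0]
    - [0.014, 0, 0, 0, 0, 0, 0]
    - [0.016, 0, 0, 0, 0, 0, 0]
    - [0.018, 0, 0, 0, 0, 0, 0]
    - [0.02, 0, 0, 0, 0, 0, 0]
    - [0.022, 0, 0, 0, 0, 0, 0]

```text
time_s: 21.3
tool_pos: [0.5562, -0.0703, 0.0622]
ee_rot: [0.0, 0.999, -0.044, 0.002]
force: [-1.4, 0.5, -0.0]
finger_gap: -0.0001
finger_force: 0.8
```

step_arm:
  increments:
    - [0.001, 0, 0, 0, 0, 0, 0]
    - [0.002, 0, 0, 0, 0, 0, 0]
    - [0.003, 0, 0, 0, 0, 0, 0]
    - [0.004, 0, 0, 0, 0, 0, 0]

```text
time_s: 21.8
tool_pos: [0.5578, -0.0704, 0.0619]
ee_rot: [0.0, 0.999, -0.044, -0.001]
force: [-10.7, 0.6, 7.0]
finger_gap: -0.0002
finger_force: 5.6
```

step_arm:
  increments:
    - [0.001, 0, 0, 0, 0, 0, 0]
    - [0.002, 0, 0, 0, 0, 0, 0]
    - [0.003, 0, 0, 0, 0, 0, 0]
    - [0.004, 0, 0, 0, 0, 0, 0]

```text
time_s: 22.3
tool_pos: [0.5618, -0.0708, 0.0618]
ee_rot: [0.0, 0.999, -0.044, -0.001]
force: [-6.6, 0.4, 1.3]
finger_gap: -0.0001
finger_force: 3.5
```

step_arm:
  increments:
    - [0.001, 0, 0, 0, 0, 0, 0]
    - [0.002, 0, 0, 0, 0, 0, 0]
    - [0.003, 0, 0, 0, 0, 0, 0]

```text
time_s: 22.68
tool_pos: [0.5669, -0.0713, 0.062]
ee_rot: [0.0, 0.999, -0.044, 0.001]
force: [-2.2, 0.3, -2.5]
finger_gap: -0.0003
finger_force: 1.1
```

step_arm:
  increments:
    - [0.001, 0, 0, 0, 0, 0, 0]
    - [0.002, 0, 0, 0, 0, 0, 0]
    - [0.003, 0, 0, 0, 0, 0, 0]

```text
time_s: 23.05
tool_pos: [0.5696, -0.0715, 0.0624]
ee_rot: [0.0, 0.999, -0.044, 0.001]
force: [-7.1, 0.3, 4.8]
finger_gap: -0.0
finger_force: 3.3
```

step_arm:
  increments:
    - [0.0005, 0, 0, 0, 0, 0, 0]
    - [0.001, 0, 0, 0, 0, 0, 0]
    - [0.001, 0, 0, 0, 0, 0, 0]

```text
time_s: 23.42
tool_pos: [0.5696, -0.0715, 0.0622]
ee_rot: [0.0, 0.999, -0.044, 0.0]
force: [-7.9, -0.5, 5.6]
finger_gap: 0.0003
finger_force: 3.9
```

step_arm:
  increments:
    - [0.0005, 0, 0, 0, 0, 0, 0]
    - [0.001, 0, 0, 0, 0, 0, 0]
    - [0.0015, 0, 0, 0, 0, 0, 0]
    - [0.0015, 0, 0, 0, 0, 0, 0]

```text
time_s: 23.92
tool_pos: [0.5698, -0.0715, 0.062]
ee_rot: [0.0, 0.999, -0.044, -0.001]
force: [-12.0, 0.3, 7.6]
finger_gap: -0.0001
finger_force: 5.9
```

step_arm:
  increments:
    - [-0.004, 0, 0, 0, 0, 0, 0]
    - [-0.012, 0, 0, 0, 0, 0, 0]
    - [-0.022, 0, 0, 0, 0, 0, 0]
    - [-0.034, 0, -0.01, 0, 0, 0, 0]
    - [-0.045, 0, -0.04, 0, 0, 0, 0]
    - [-0.055, 0, -0.08, 0, 0, 0, 0]
    - [-0.065, 0, -0.12, 0, 0, 0, 0]
    - [-0.075, 0, -0.15, 0, 0, 0, 0]

```text
time_s: 24.92
tool_pos: [0.4968, -0.065, 0.2144]
ee_rot: [0.0, 0.999, -0.044, 0.003]
force: [0.4, -0.0, 0.3]
finger_gap: -0.0
finger_force: 0.0
```

```bash
python3 - <<'E'
from go import rel
from bench import robot;from h import *
rel()
s=robot.camera("side");w=robot.camera("wrist");t=robot.camera("top")
cv2.imwrite("pics/f.png",np.hstack([cv2.resize(s["img"][80:270,250:430],None,fx=2,fy=2),cv2.resize(w["img"],(435,380))]))
W=rng(w);Z=W[...,2]
m=(Z>.068)&(Z<.080)&(W[...,0]>.45)&(W[...,0]<.7)&(abs(W[...,1]+.073)<.06);P=W[m]
# front panel top along reader x relative to reader front (615.3,-74.2)
u=np.array([np.cos(np.radians(5.1)),-np.sin(np.radians(5.1))]);a=(P[:,:2]-[.6153,-.0742])@u;print("panel x rel",m.sum(),np.round(np.percentile(a,[3,50,97])*1000,1))
m=(Z>.040)&(Z<.054)&(W[...,0]>.54)&(W[...,0]<.60)&(abs(W[...,1]+.072)<.03);P=W[m];print("bar",m.sum(),np.round(np.median((P[:,:2]-[.6153,-.0742])@u)*1000,1))
print("lid",rect(t,blob(t,(100,120,40),(125,255,255),(245,180,345,265)),.013))
T0=__import__("pickle").load(open("c0.pkl","rb"))["top"]
for n,lo,hi,roi in (("chip",(100,80,30),(125,255,200),(395,275,445,325)),("white",(5,150,120),(20,255,255),(450,220,490,265)),("jar",(40,60,20),(90,255,255),(350,130,390,175))):
    try: print(n,rect(T0,blob(T0,lo,hi,roi),.04),rect(t,blob(t,lo,hi,roi),.04))
    except Exception as e: print(n,"hidden")
E
```

```text
t 24.93 tcp [496.8 -65.  214.4] yaw -5.03 F [ 0.4 -0.   0.3] gap -0.0
panel x rel 3795 [-11.3  -4.5   1.8]
bar 996 -29.4
lid [551.4 127.4 138.3  96.4  84. ]
chip hidden
white hidden
jar [704.5 -23.1  53.   30.6  57.1] [704.4 -24.1  52.8  33.   60.8]
```

View pics/f.png

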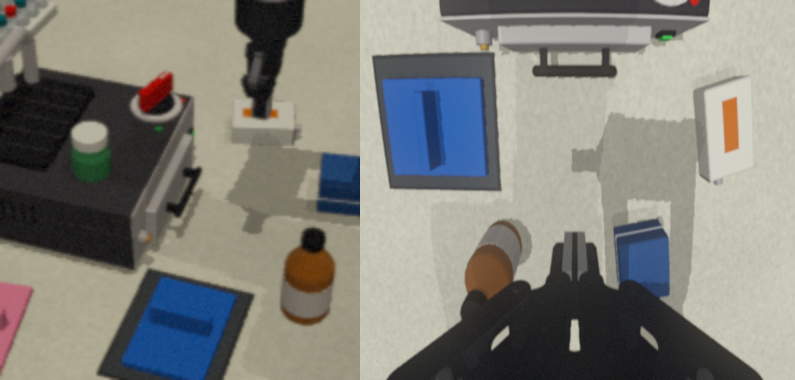

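The drawer front is flush in the home position, the bar is at about -30 mm, and it holds against a 12 N push. The lid is centred on the mat, the knob is at its stop, and the other items stand where they were.

```bash
python3 -c "
from bench import robot;print(robot.sign_off())"
```

```text
the job is handed in; nothing more can be done
None
```

I handed the job in at about 25 s: the lid is flat and right way up on the dark mat, within about 3 mm of its middle, the lock knob is at its anticlockwise stop, and the drawer is home past its catch. The plate was seated at my last view before the drawer closed, and the jar, bottle, chip boxes and white box look undisturbed.

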